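Fetch the long escutcheon from the stock step to the filing cradle

TASK

The long brass escutcheon lies flat on the plywood step, pushed back under the glass shelf. Draw it out until its near end clearly sticks out over the step's open front edge, pick it up by that end, and lay it flat and square across the two bars of the filing cradle, middle over middle, so that its keyhole can be filed. Do not drop it, and leave the other things on the counter and the step where they are.

Things in the scene. Friction and masses are not known exactly. Their poses are not given: they have to be found in the camera images.
- plate_center (a point): Centre, half-way up, of the long brass escutcheon: a loose flat plate 180 mm long (its x axis), 44 mm wide (y), 4 mm thick (z up), about 0.26 kg. Its face is flat throughout (the dark keyhole, spindle and screw holes give no hold). At the start it lies flat on the step, long axis within 0.2 rad of the step's x, near end 90 to 105 mm behind the step's front edge.
- plate_front (a point): Middle of the plate's near end face (the end toward the step's front edge), half-way up the thickness: 90 mm from the centre along the plate's -x axis. At the start only 5 to 22 mm of the plate stands out in front of the shelf above it.
- step_edge (a point): Middle of the front edge of the fixed plywood stock step, on its top surface, 85 mm above the counter. Axes: x level, from the front edge into the step; y level, along the edge; z up. The front edge faces the robot's right (roughly -y of the world). The top is flat, 300 mm deep (x) and 360 mm wide (y -180 to 180). Below the 18 mm top board the front is open.
- cradle_top (a point): Centre of the fixed filing cradle, at the level of the tops of its two equal wooden bars, 50 mm above the counter; z up. The bars run along the cradle's y axis (90 mm long, 14 mm wide, 38 mm tall), centre lines at x = -30 and +30 mm. The plate belongs across them, long axis along the cradle's x, either way round, its ends sticking out past the bars.
- rose: Bystander: round brass rose, 52 mm across, 7 mm high, on the step beside the plate (on its +y side); origin under its centre.
- loupe: Bystander on the counter: tortoiseshell loupe, 48 mm round body 30 mm high with a 70 mm handle along its x axis; origin under the centre of the round body.
- bowl: Bystander on the counter: grey enamel bowl, 124 mm across, 50 mm high; origin under its centre.
- padlock: Bystander on the counter: brass padlock lying flat, about 70 by 42 mm, 18 mm high; origin under the body's centre.
- file: Bystander on the counter: flat file with wooden handle, 240 mm long along its x axis, 22 mm high; origin near the middle, on the underside.
- oilcan: Bystander on the counter: small steel oil can, 60 mm across, 100 mm high; origin under its centre.
- plate: The same plate; origin at the centre of its underside. Friction on the step is about 0.35, less than a rubber fingertip has on brass, so a fingertip pressed on it with some 8 to 12 N drags it along. It tips off the edge if pressed where nothing is beneath it.
- step: The same step; origin on the counter under the middle of its top. Measured from step_edge: a clear glass shelf stands over it from x = 110 to 300 mm, full width, underside 130 mm above the top, 8 mm thick, on 12 mm steel posts at y = -171 and 171, x = 120 and 290. Stock up to 55 mm tall stands on the shelf. The first 110 mm is open above.
- cradle: The same cradle; origin on the counter under its centre. The base under the bars is 100 by 100 mm, 12 mm thick.
Things that resemble listed ones, but are neither listed nor needed, are in the scene too. Of the things shaped like the plate, the brass one is meant. Of the things that look like the cradle, the larger one is meant.

How it is judged:
By the outcome, as a careful person would: the job done as asked, in the order asked, and still so for the second after the job is handed in, with the robot touching nothing.
It also fails if it takes over 64 s, if anything falls off the work surface, if the arm or the gripper's body presses on something with over 40 N, if the wrist force passes 120 N, or if a joint passes its speed limit or range.

ROBOT

A 6-joint arm with a two-finger parallel gripper is mounted at the origin on the work surface. World frame = base frame: x ahead of the robot, y to its left, z up, the work surface at z = 0. Lengths are in m, angles in rad, forces in N, time in s.
With the tool pointing down it reaches from about 0.375 to 0.9 m from the base axis. Payload 3.1 kg.
Tool frame: the origin (TCP) lies between the finger pads; the fingertips stand 11 mm ahead of it and the grasp point (between the pads) lies 8 mm behind it; z points along the fingers, y is the line along which they close (so a half turn about z gives the same grasp; the last joint's range is limited). The gripper opens to 87 mm and grips with 3 to 60 N. Pads are 19 mm wide; open, the fingers measure 117 mm over their backs; the gripper's body (75 mm by 190 mm) begins 51 mm behind the grasp point.
Start: joints at [-1.331, 0.527, 1.433, -0, 1.181, -0.178], TCP at [0.254, -0.571, 0.234] pointing down, gripper open.
Joint ranges: [-3.08, 3.08], [-0.75, 2.2], [0.22, 2.44], [-1.43, 4.57], [0, 2.65], [-2.85, 2.85]. Speed limits (rad/s): [2.79, 2.79, 3.14, 3.14, 3.14, 3.14].

INTERFACE

Orientations are given as a unit quaternion [w, x, y, z].
In Python, from cell import bot, imaging, search_frame, regions_of, landmark_of gives the robot as it stands.
- The arm moves only by the tool play_rows, never from a script. Its argument "targets" is text: rows parted by semicolons, each of 4 numbers parted by spaces: the shift along the tool's x, y, z in units of 0.04 m (1.0 is 0.04 m), then the turn about the tool's z in units of 0.12 rad (1.0 is 0.12 rad). In form: tx ty tz turn; .... A call has 1 to 20 rows; each row shifts and turns the commanded pose from where the row before left it, along the tool's axes as they then stand; what a row does not reach is not made up. A row lasts 1/12 s, in which the tool goes at most 41.7 mm and 7.16 degrees, less where a joint would pass 70% of its speed; a pose out of reach is approached as far as the arm can. A call with a number of a shift or a turn outside -1 to 1 is refused whole. A call with a gripper value outside its range is refused whole. "fingers" is the opening, from 0 (shut) to 1 (fully open), set as the call begins (left out, the last holds). The fingers move at their own pace and stop on an object; the grip force is fixed at half the most. Time passes only in rows, so rows that do not move let the fingers close. It gives the time, the measured TCP pose, the force, the opening and the grip force at its end, in the units of the state.
- bot.get_state(): the state, without advancing time (a new reading comes with each control period).
- imaging.camera(name): name is "scene" or "side" or "wrist"; returns a dict with "image" (384x512x3 uint8, red, green, blue), "camera_matrix" (3x3 intrinsics, pixels), "cam_to_world" (4x4, takes a point from camera to world coordinates). Camera axes: x right, y down, z forward; pixel columns grow to the right and rows downward; lengths in m; the calibration is good to about 2 mm. The wrist camera is an equidistant fisheye: a pixel r from the principal point sees the ray r / f radians off the axis. A picture is of the moment at which its call begins. There is no depth.
- bot.finish_job(): hands the job in; it is judged then, once.
Trained networks look in the newest picture that a camera, given by its name, has taken for a name from the list of things; names that differ only in an ending like _2 or _b are one class to them, and where a whole thing is asked for, a point or a joint stands for the part that bears it (a point fixed in the world has none). Each returns a list of dicts, best first, with "conf" (0 to 1); they miss things now and then, are a little off and sometimes report something else, mostly with a low value. They report only what shows in the picture. A call takes as long as a camera call. They do not tell look-alikes from the thing itself.
- search_frame(camera, label): "pixel" ([row, column] in pixels, amid what is visible of it).
- regions_of(camera, label): "mask" (384x512 bool, what is visible of it) and "pixel" ([row, column] in pixels, amid what is visible of it).
- landmark_of(camera, label): "pixel" ([row, column] in pixels: a listed point, or the origin of a listed thing).
The state is a dict: "time_s": time; "joint_pos": joint angles; "joint_vel": joint speeds; "joint_torque": joint torques, N m; "eef_pos": TCP position; "ee_rot": TCP orientation; "wrist_force": force on the tool from outside, world axes, zero at the start; "ft_torque": the same for the moment, N m; "finger_gap": finger opening in m; "finger_force": force on a finger pad.
Only numpy, scipy, OpenCV 4.12 (cv2) and the standard library are available. Lean on these libraries where they do the work, as an engineer would, in place of code of your own. Each camera call takes 0.05 s, during which the arm holds its last target. There are 200 camera calls.

## Working session

There is one attempt and no reset: what is moved stays moved. The work goes in short steps, Python scripts to look and compute and a tool call to move; the robot and the scene stay as the last step left them, time stands still between calls to the robot, and variables do not carry over. Pictures are saved under pics/ and viewed, at most 13 in all, crops included, and the job is handed in when it is done.

Besides the shell and the picture viewer there is one more tool, called after "Call:" as name(argument=value, ...) on one line, values as JSON. play_rows: Moves the arm, as the interface text tells. Its arguments: {"type":"object","properties":{"targets":{"type":"string"},"fingers":{"type":"number"}},"required":["targets"]}

```bash
ls; mkdir -p pics; cat > h.py <<'E'
import numpy as np, cv2
from cell import bot, imaging, search_frame, regions_of, landmark_of
def ray(c,px):
    K=np.array(c["camera_matrix"]);T=np.array(c["cam_to_world"])
    u=np.array([(px[1]-K[0,2])/K[0,0],(px[0]-K[1,2])/K[1,1]])
    if c.get("fish"):
        r=np.hypot(*u);d=np.array([*(u/max(r,1e-9)*np.sin(r)),np.cos(r)])
    else: d=np.array([*u,1.])
    return T[:3,3],T[:3,:3]@d
def at_z(c,px,z):
    o,d=ray(c,px);return o+d*(z-o[2])/d[2]
def proj(c,p):
    K=np.array(c["camera_matrix"]);T=np.array(c["cam_to_world"])
    q=T[:3,:3].T@(np.array(p)-T[:3,3])
    if c.get("fish"):
        n=np.hypot(q[0],q[1]);th=np.arctan2(n,q[2]);u=q[:2]/max(n,1e-9)*th
    else:u=q[:2]/q[2]
    return np.array([u[1]*K[1,1]+K[1,2],u[0]*K[0,0]+K[0,2]])
def cam(n,save=None):
    c=dict(imaging.camera(n));c["fish"]=n=="wrist"
    if save: cv2.imwrite("pics/"+save,c["image"][:,:,::-1])
    return c
E
python3 - <<'E'
from h import *
import cv2
np.set_printoptions(precision=3,suppress=True)
Z=dict(plate_center=.087,plate_front=.087,step_edge=.085,cradle_top=.05,rose=.085,loupe=0,bowl=0,padlock=0,file=0,oilcan=0,step=0,cradle=0)
ims=[]
for n in ["scene","side","wrist"]:
    c=cam(n);ims.append(c["image"]);print(n,c["cam_to_world"][:3,3])
    for l,z in Z.items():
        for r in landmark_of(n,l)[:3]:
            print(l,np.array(r["pixel"]).round(0),round(r["conf"],2),at_z(c,r["pixel"],z)[:2])
for n,i in zip("abc",ims): cv2.imwrite(f"pics/{n}.png",cv2.resize(i[:,:,::-1],(800,600),interpolation=cv2.INTER_CUBIC))
print(bot.get_state())
E
```

```text
pics
scene [ 1.233 -0.413  1.25 ]
plate_center [190. 313.] 0.71 [0.63  0.253]
plate_center [175. 325.] 0.66 [0.593 0.339]
plate_front [181. 310.] 0.53 [0.587 0.271]
plate_front [297. 177.] 0.22 [ 0.734 -0.373]
step_edge [197. 286.] 0.57 [0.6   0.147]
step_edge [243. 240.] 0.52 [ 0.677 -0.103]
step_edge [156. 300.] 0.3 [0.461 0.318]
cradle_top [232. 174.] 0.97 [ 0.491 -0.275]
cradle_top [205. 155.] 0.88 [ 0.345 -0.286]
rose [159. 298.] 0.49 [0.469 0.301]
loupe [199. 215.] 0.48 [ 0.408 -0.061]
loupe [182. 306.] 0.33 [0.533 0.305]
bowl [288. 217.] 0.86 [ 0.743 -0.239]
padlock [243. 240.] 0.69 [ 0.636 -0.083]
file [253. 137.] 0.77 [ 0.47  -0.422]
oilcan [298. 179.] 0.72 [ 0.705 -0.365]
step [189. 314.] 0.7 [0.581 0.312]
cradle [207. 159.] 0.62 [ 0.325 -0.27 ]
cradle [234. 174.] 0.56 [ 0.471 -0.273]
side [-0.362  0.301  0.979]
plate_center [224.  93.] 0.69 [0.475 0.57 ]
plate_front [240.  66.] 0.56 [0.435 0.637]
step_edge [171. 234.] 0.57 [0.593 0.165]
cradle_top [220. 403.] 0.87 [ 0.316 -0.263]
cradle_top [178. 378.] 0.68 [ 0.493 -0.271]
rose [212. 190.] 0.8 [0.456 0.312]
bowl [140. 338.] 0.6 [ 0.756 -0.244]
bowl [172. 235.] 0.31 [0.679 0.148]
padlock [166. 302.] 0.59 [ 0.654 -0.078]
file [180. 426.] 0.97 [ 0.492 -0.445]
step [202. 189.] 0.75 [0.58  0.313]
cradle [230. 402.] 0.97 [ 0.319 -0.274]
cradle [192. 377.] 0.7 [ 0.479 -0.269]
wrist [ 0.331 -0.537  0.385]
cradle_top [37. 75.] 0.58 [ 0.325 -0.287]
cradle [40. 87.] 0.85 [ 0.326 -0.274]
{'time_s': 1.95, 'joint_pos': array([-1.332,  0.527,  1.433, -0.   ,  1.181, -0.179]), 'joint_vel': array([-0.001,  0.001, -0.001, -0.   ,  0.   ,  0.001]), 'joint_torque': array([  0.   , -44.   , -17.698,   0.063,   0.05 ,  -0.   ]), 'eef_pos': array([ 0.254, -0.571,  0.234]), 'ee_rot': array([-0.   ,  0.978,  0.207, -0.   ]), 'wrist_force': array([-0.025,  0.531, -0.017]), 'ft_torque': array([-0.018, -0.017,  0.042]), 'finger_force': 0.0, 'finger_gap': 0.08710828992548977}
```

View pics/a.png

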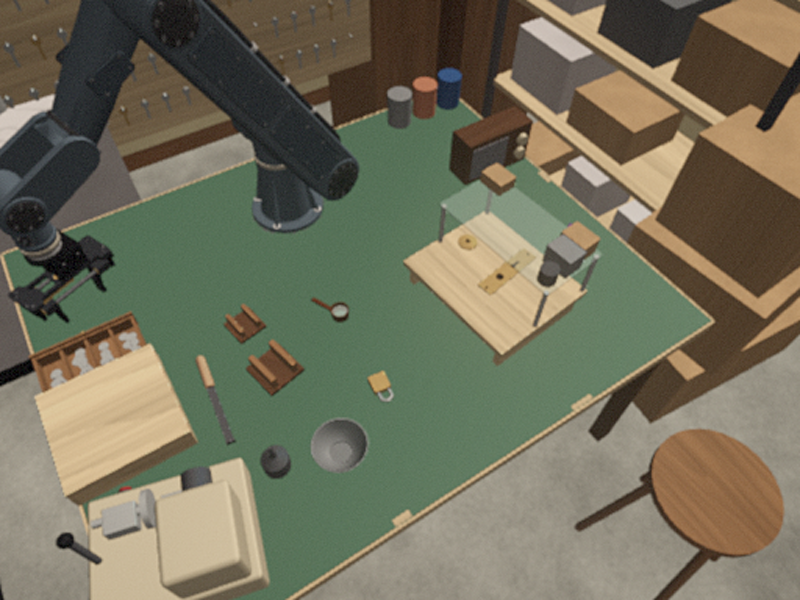

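View pics/b.png

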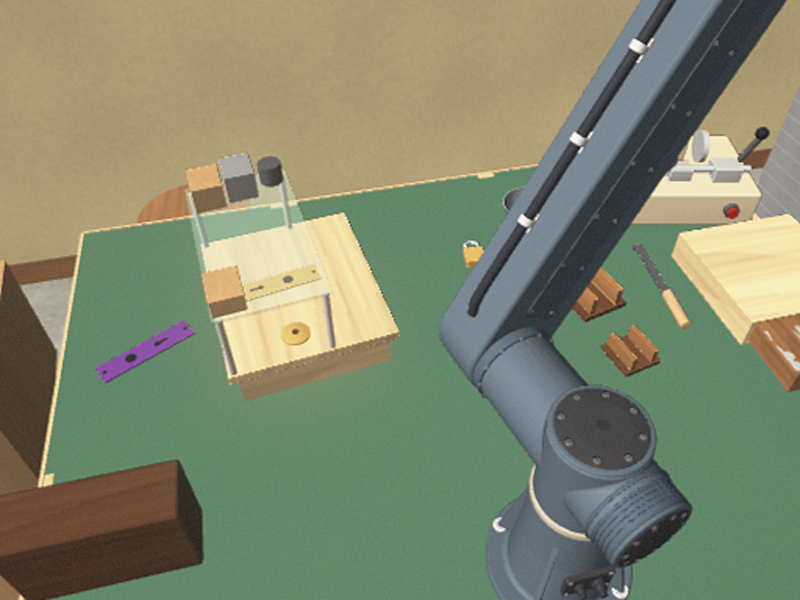

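The scene view shows the brass plate under the glass shelf at about (480,290)–(535,255) in the scaled picture. The rose is at (467,241) and the larger cradle at (275,367). The purple plate at (145,350) in the side view and the smaller cradle are look-alikes.

```bash
python3 - <<'E'
from h import *
np.set_printoptions(precision=3,suppress=True)
a=cam("scene");b=cam("side")
s=0.64
for n,c,pts in [("scene",a,[(405,263),(498,350),(585,292)]),("side",b,[(345,213),(398,335),(232,382)])]:
    print(n,"corners",[at_z(c,(y*s,x*s),.085)[:2] for x,y in pts])
for n,c in [("scene",a),("side",b)]:
    for r in regions_of(n,"plate")[:3]:
        m=r["mask"].astype(np.uint8);ys,xs=np.nonzero(m)
        P=np.array([at_z(c,p,.089)[:2] for p in zip(ys,xs)]).astype(np.float32)
        print(n,r["conf"],len(ys),cv2.minAreaRect(P),np.array(cv2.boxPoints(cv2.minAreaRect(P))))
i=a["image"][140:215,255:390,::-1];j=b["image"][90:260,110:265,::-1];k=a["image"][140:215,0:90,::-1]
f=lambda i,w,h:cv2.resize(i,(w,h),interpolation=cv2.INTER_CUBIC)
top=np.hstack([f(i,480,267),f(k,320,267)]);bot_=f(j,304,333);
w=f(cam("wrist")["image"][:,:,::-1],444,333)
cv2.imwrite("pics/d.png",np.vstack([top,np.hstack([bot_,w,np.zeros((333,52,3),np.uint8)])]))
E
```

```text
scene corners [array([0.427, 0.137]), array([0.761, 0.177]), array([0.743, 0.467])]
side corners [array([0.769, 0.174]), array([0.407, 0.142]), array([0.372, 0.43 ])]
scene 0.51 259 ((0.5941038131713867, 0.30373117327690125), (0.04617314040660858, 0.11373305320739746), 9.26478385925293) [[0.562 0.356]
 [0.58  0.244]
 [0.626 0.251]
 [0.608 0.364]]
side 0.88 759 ((0.47514376044273376, 0.5702094435691833), (0.046474918723106384, 0.16337715089321136), 28.785593032836914) [[0.415 0.631]
 [0.494 0.487]
 [0.535 0.51 ]
 [0.456 0.653]]
```

View pics/d.png

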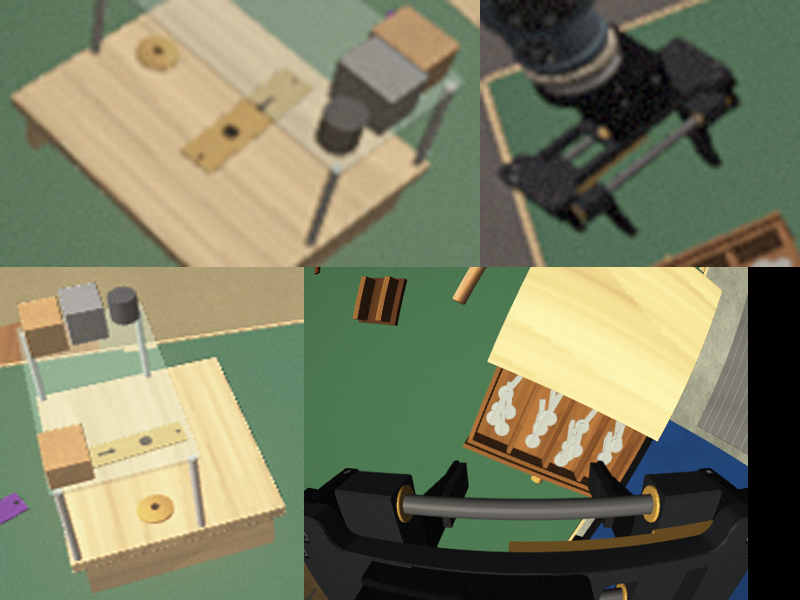

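The body bar looks wide along the closing direction. I'll move above the step's front and check the clearances from there.

Call:
play_rows(targets="0 0 -1 0; 0 0 -0.8 0.5; 0.75 -0.65 0 0;0.75 -0.65 0 0;0.75 -0.65 0 0;0.75 -0.65 0 0;0.75 -0.65 0 0;0.75 -0.65 0 0;0.75 -0.65 0 0;0.75 -0.65 0 0;0.75 -0.65 0 0;0.75 -0.65 0 0;0.75 -0.65 0 0;0.75 -0.65 0 0;0.75 -0.65 0 0;0.75 -0.65 0 0;0.75 -0.65 0 0;0.75 -0.65 0 0;0.75 -0.65 0 0")

```text
time_s: 3.78
eef_pos: [0.5771, 0.0234, 0.3057]
ee_rot: [0.0, 0.984, 0.178, 0.0]
wrist_force: [0.5, -0.2, 0.5]
finger_gap: 0.0868
finger_force: 0.0
```

Call:
play_rows(targets="0.75 -0.65 0 0;0.6 -0.65 0 0;0.3 -0.3 0 0.7;0 0 0 0.7;0 0 0 0.6; 0 0 0 0;0 0 0 0", fingers=1)

```text
time_s: 4.37
eef_pos: [0.6158, 0.1046, 0.3054]
ee_rot: [0.0, 0.998, 0.06, -0.0]
wrist_force: [0.1, -1.0, 0.3]
finger_gap: 0.087
finger_force: 0.0
```

```bash
python3 - <<'E'
from h import *
np.set_printoptions(precision=3,suppress=True)
s=bot.get_state();print(s["time_s"],s["eef_pos"],s["ee_rot"],s["joint_pos"])
from scipy.spatial.transform import Rotation as R
q=s["ee_rot"];Rm=R.from_quat([q[1],q[2],q[3],q[0]]).as_matrix();p=s["eef_pos"]
out=[]
for n in ["side","scene"]:
    c=cam(n);im=c["image"][:,:,::-1].copy();S=4;o=proj(c,p)
    im=cv2.resize(im,None,fx=S,fy=S,interpolation=cv2.INTER_CUBIC)
    for y in (-.095,0,.095):
      for x in (-.0375,.0375):
        for z in (.011,-.059,-.115,-.18):
            u=proj(c,p+Rm@[x,y,z]);cv2.circle(im,(int(u[1]*S),int(u[0]*S)),3,(0,0,255) if z<0 else (255,0,0),-1)
    r,cc=int(o[0]*S),int(o[1]*S)
    r0=min(max(r-380,0),1536-560);c0=min(max(cc-200,0),2048-400);out.append(im[r0:r0+560,c0:c0+400])
cv2.imwrite("pics/e.png",np.hstack(out))
c=cam("wrist","w1raw.png");cv2.imwrite("pics/w1.png",cv2.resize(c["image"][:,:,::-1],(800,600)))
print("wcam",np.array(c["cam_to_world"])[:3])
for l,z in dict(plate_center=.087,plate_front=.087,step_edge=.085,rose=.085,cradle_top=.05).items():
    for r in landmark_of("wrist",l)[:2]: print(l,np.array(r["pixel"]),round(r["conf"],2),at_z(c,r["pixel"],z)[:2])
E
```

```text
4.3667 [0.616 0.105 0.305] [ 0.     0.998  0.06  -0.   ] [-0.01   0.458  1.346 -0.     1.338  1.44 ]
wcam [[ 0.118 -0.947 -0.3    0.7  ]
 [-0.993 -0.113 -0.036  0.115]
 [-0.     0.302 -0.953  0.457]]
plate_center [168.2  88.4] 0.73 [0.588 0.346]
plate_front [163.2 144.7] 0.77 [0.603 0.256]
plate_front [168.4  89.1] 0.33 [0.587 0.345]
step_edge [174.5 216.7] 0.94 [0.598 0.157]
rose [164.7 133.2] 0.21 [0.599 0.274]
cradle_top [249.  480.5] 0.49 [ 0.503 -0.35 ]
```

View pics/e.png

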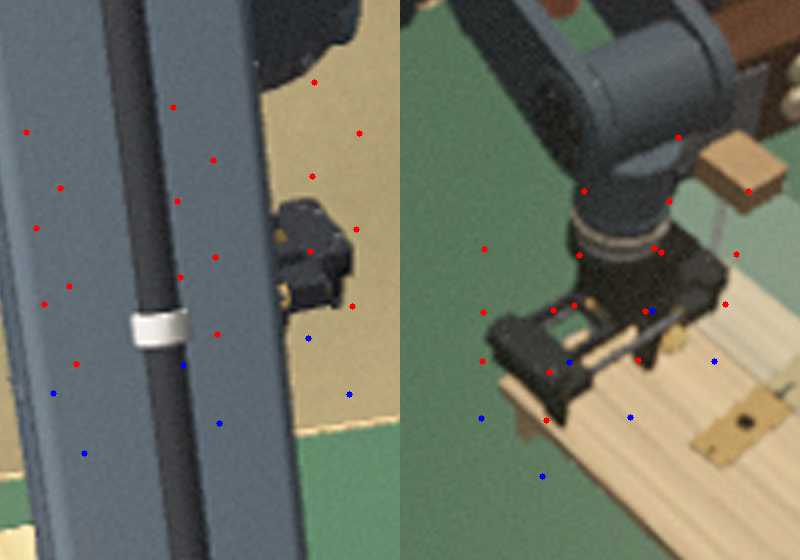

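View pics/w1.png

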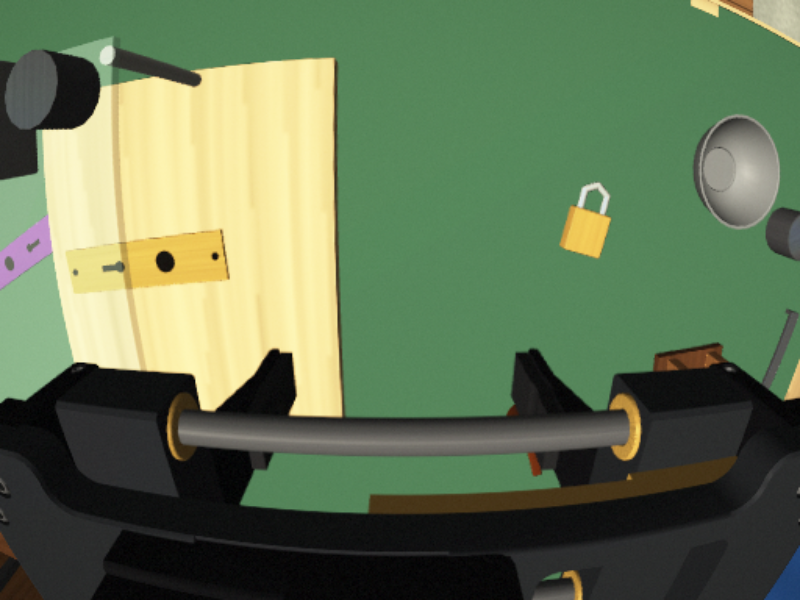

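The wide bar spans about 70–116 mm above the fingertips, so it should pass under the 130 mm shelf. Only the wrist, about 40 mm in radius, has to stay in front of it. The wrist view shows the plate with its front corners at (220,231) and (229,279).

```bash
python3 - <<'E'
from h import *
np.set_printoptions(precision=3,suppress=True)
c=cam("wrist");s=.64
P=lambda x,y,z:at_z(c,(y*s,x*s),z)[:2]
A=P(334,58,.085);B=P(341,415,.085);u=(A-B)/np.linalg.norm(A-B);print("edge",A,B)
X=np.array([-u[1],u[0]]);Y=-u;print("X",X,"head",np.arctan2(u[1],u[0]))
# edge mid: far right corner A is y=-.18
E=A+ -u*.18;print("edge mid",E)
f=[P(220,231,.089),P(229,279,.089),P(67,252,.089),P(73,293,.089)]
for p in f: print("plate",p,"step",(p-E)@X,(p-E)@Y)
print("fw",np.linalg.norm(f[0]-f[1]),"len",np.linalg.norm((f[0]+f[1]-f[2]-f[3])/2))
for p in [P(115,100,.215),P(138,350,.215)]: print("shelf",(p-E)@X)
m=(f[0]+f[1])/2;d=(f[2]+f[3])/2-m;print("front",m,"yaw",np.arctan2(d[1],d[0]))
st=bot.get_state();h=2*np.arctan2(st["ee_rot"][2],st["ee_rot"][1]);print("tcp",st["eef_pos"],(st["eef_pos"][:2]-E)@X,(st["eef_pos"][:2]-E)@Y,"h",h)
# fingers seen by wrist cam
T=np.array(c["cam_to_world"])
E
```

```text
edge [0.773 0.178] [0.46  0.145]
X [-0.105  0.995] head 0.10482281160284647
edge mid [0.594 0.159]
plate [0.624 0.261] step 0.09819119996376102 -0.04058338123581105
plate [0.583 0.252] step 0.09329766802470531 0.0014821510055597576
plate [0.592 0.435] step 0.2738665312831512 -0.026315544451619873
plate [0.55  0.431] step 0.2744601590069295 0.015866787617630062
fw 0.04234921082603978 len 0.178993153260594
shelf 0.11294415662357861
shelf 0.11395969331608571
front [0.604 0.257] yaw 1.7557427436994848
tcp [0.616 0.104 0.306] -0.05709174246760075 -0.015847119472039657 h 0.11770113276140128
```

Call:
play_rows(targets="0.4 0 0.6 -0.56;0 0 0.9 0;0 0 0.9 0;0 0 0.9 0;0 0 0.9 0;0 0 0.6 0;0 0 0.25 0;0 0 0 0;0 0 0 0")

```text
time_s: 5.57
eef_pos: [0.6325, 0.1063, 0.104]
ee_rot: [0.0, 0.996, 0.092, 0.0]
wrist_force: [-0.6, 0.1, 0.9]
finger_gap: 0.087
finger_force: 0.0
```

```bash
python3 - <<'E'
from h import *
np.set_printoptions(precision=3,suppress=True)
st=bot.get_state();h=2*np.arctan2(st["ee_rot"][2],st["ee_rot"][1]);E=np.array([.594,.159]);X=np.array([-.105,.995]);Y=np.array([-.995,-.105])
p=st["eef_pos"];t=np.array([.611,.2196])-p[:2]
print(p,"h",h,"move",t@[np.cos(h),np.sin(h)]/.04,t@[np.sin(h),-np.cos(h)]/.04)
c=cam("scene");cv2.imwrite("pics/f.png",cv2.resize(c["image"][110:240,220:393,::-1],(798,600),interpolation=cv2.INTER_CUBIC))
E
```

```text
[0.633 0.106 0.104] h 0.1849994037577562 move -0.007914266879811107 -2.8830567649906826
```

View pics/f.png

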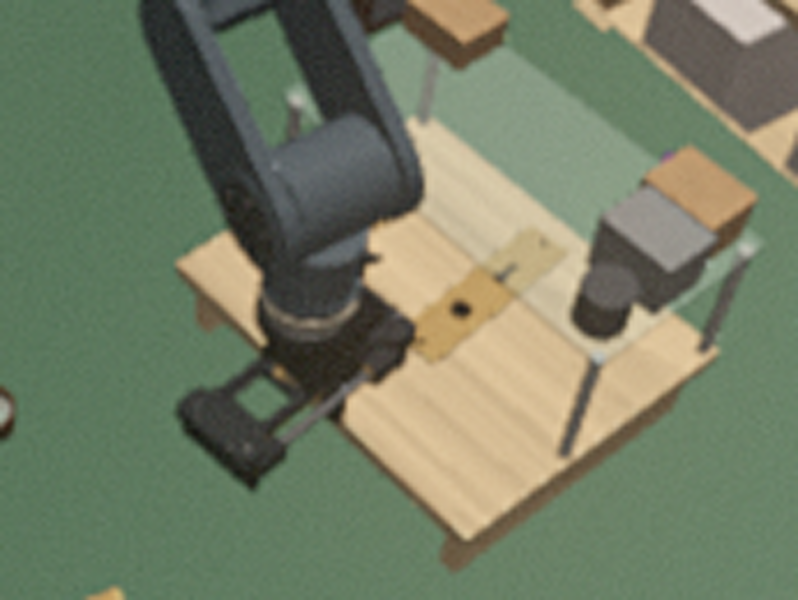

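The picture shows the gripper low at the front edge, lined up with the plate; the bar should pass under the glass. I'll advance gently.

Call:
play_rows(targets="0 -0.7 0 0;0 -0.7 0 0;0 -0.2 0 0;0 -0.15 0 0;0 -0.15 0 0;0 0 0 0")

```text
time_s: 6.12
eef_pos: [0.6184, 0.1817, 0.1048]
ee_rot: [-0.0, 0.996, 0.093, 0.001]
wrist_force: [0.1, 0.3, 0.2]
finger_gap: 0.0871
finger_force: 0.0
```

Call:
play_rows(targets="0 -0.2 0 0;0 -0.2 0 0;0 -0.2 0 0;0 -0.2 0 0;0 -0.1 0 0;0 0 0 0")

```text
time_s: 6.62
eef_pos: [0.6108, 0.2177, 0.1034]
ee_rot: [-0.0, 0.996, 0.093, -0.0]
wrist_force: [0.2, -0.3, 0.2]
finger_gap: 0.0872
finger_force: 0.0
```

Call:
play_rows(targets="0 0 0.05 0;0 0 0.04 0;0 0 0 0;0 0 0 0")

```text
time_s: 6.95
eef_pos: [0.6114, 0.2164, 0.1004]
ee_rot: [-0.0, 0.996, 0.092, 0.0]
wrist_force: [-2.0, 0.1, 3.8]
finger_gap: 0.0869
finger_force: 2.0
```

```bash
python3 - <<'E'
from h import *
c=cam("wrist");cv2.imwrite("pics/g.png",cv2.resize(c["image"][:,:,::-1],(800,600)))
for l in ["plate_front","step_edge"]:
    for r in landmark_of("wrist",l)[:2]: print(l,np.array(r["pixel"]),round(r["conf"],2),at_z(c,r["pixel"],.086)[:2])
E
```

```text
plate_front [240.8 191.1] 0.9 [0.60191002 0.25839306]
step_edge [269.7 336.2] 0.98 [0.59734403 0.16046821]
```

View pics/g.png

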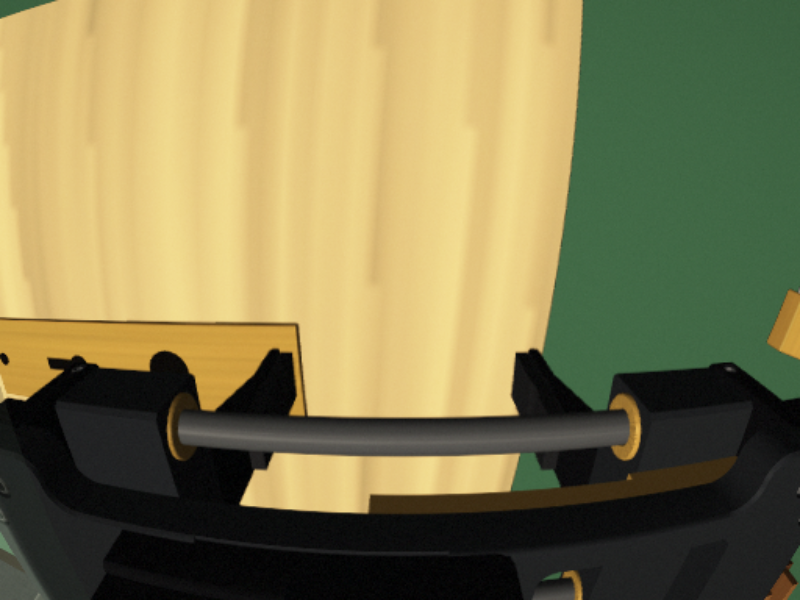

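Contact is at 3.8 N with the fingertip on the plate's near end. I'll press a bit more and draw.

Call:
play_rows(targets="0 0 0.03 0;0 0.05 0 0;0 0.12 0 0;0 0.15 0 0;0 0.15 0 0;0 0 0 0")

```text
time_s: 7.6
eef_pos: [0.6164, 0.1978, 0.1004]
ee_rot: [-0.001, 0.996, 0.092, 0.002]
wrist_force: [-0.4, -0.2, 8.3]
finger_gap: 0.0874
finger_force: 4.3
```

```bash
cat > look.py <<'E'
from h import *
np.set_printoptions(precision=3,suppress=True)
E=np.array([.594,.159]);X=np.array([-.105,.995]);Y=np.array([-.995,-.105])
c=cam("wrist","last.png");st=bot.get_state();p=st["eef_pos"]
print("tcp",p,"step",(p[:2]-E)@X,(p[:2]-E)@Y,"h",2*np.arctan2(st["ee_rot"][2],st["ee_rot"][1]),"F",st["wrist_force"])
for l in ["plate_front","plate_center"]:
    for r in landmark_of("wrist",l)[:2]:
        q=at_z(c,r["pixel"],.087)[:2];print(l,round(r["conf"],2),q,"step",(q-E)@X,(q-E)@Y)
E
python3 look.py
```

```text
tcp [0.616 0.198 0.1  ] step 0.036298995546421554 -0.02638220502254085 h 0.1838380661156853 F [-0.03   0.003  8.609]
plate_front 0.76 [0.609 0.239] step 0.0783662268517719 -0.023708482593754892
plate_center 0.82 [0.589 0.327] step 0.16799816891591476 -0.012601718928550764
```

Call:
play_rows(targets="0 0.15 0 0;0 0.2 0 0;0 0.2 0 0;0 0.2 0 0;0 0.2 0 0;0 0.2 0 0;0 0.2 0 0;0 0.2 0 0;0 0.1 0 0;0 0 0 0")

```text
time_s: 8.58
eef_pos: [0.6286, 0.1327, 0.1004]
ee_rot: [-0.0, 0.996, 0.092, 0.002]
wrist_force: [0.1, -0.6, 8.8]
finger_gap: 0.0871
finger_force: 4.5
```

```bash
python3 look.py
```

```text
tcp [0.629 0.133 0.1  ] step -0.029839234504902112 -0.03165957159825542 h 0.1837530446707805 F [-0.598 -0.225  7.964]
plate_front 0.97 [0.621 0.173] step 0.011171214978257812 -0.02844852644228458
plate_center 0.56 [0.603 0.263] step 0.10241849749768826 -0.019447698127556423
```

Call:
play_rows(targets="0 0 -0.05 0;0 0 -0.07 0;0 -0.2 0 0;0 -0.25 0 0;0 -0.25 0 0;0 -0.25 0 0;0 -0.25 0 0;0 -0.25 0 0;0 -0.25 0 0;0 -0.25 0 0;0 -0.22 0 0;0 -0.1 0 0;0 0 0 0;0 0 0 0;0 0 0 0", fingers=0)

```text
time_s: 9.98
eef_pos: [0.6105, 0.219, 0.1037]
ee_rot: [0.002, 0.996, 0.092, -0.0]
wrist_force: [0.7, -12.2, 1.1]
finger_gap: 0.0016
finger_force: 0.0
```

Call:
play_rows(targets="0 0 0.06 0;0 0 0.04 0;0 0 0 0;0 0 0 0")

```text
time_s: 10.32
eef_pos: [0.6113, 0.2191, 0.1005]
ee_rot: [0.002, 0.996, 0.092, 0.001]
wrist_force: [0.7, -11.6, 3.2]
finger_gap: 0.0001
finger_force: 2.0
```

```bash
python3 look.py
```

```text
tcp [0.611 0.219 0.1  ] step 0.05796123989667865 -0.023516092950176874 h 0.18341376879577082 F [  0.957 -12.341   4.616]
plate_front 0.91 [0.621 0.175] step 0.013270446659172343 -0.0281620116305172
plate_center 0.84 [0.605 0.263] step 0.1020058418099361 -0.021364679965504445
plate_center 0.43 [0.622 0.174] step 0.012427543458234583 -0.029408295643641325
```

The wrist lightly touches the shelf front at 12 N, so drawing away will release it.

Call:
play_rows(targets="0 0.06 0 0;0 0 0.035 0;0 0.1 0 0;0 0.2 0 0;0 0.2 0 0;0 0.2 0 0;0 0.2 0 0;0 0.15 0 0;0 0 0 0")

```text
time_s: 11.22
eef_pos: [0.6203, 0.1791, 0.1004]
ee_rot: [-0.0, 0.996, 0.092, 0.002]
wrist_force: [-0.8, -0.9, 8.7]
finger_gap: 0.0002
finger_force: 4.2
```

```bash
python3 look.py
```

```text
tcp [0.62  0.179 0.1  ] step 0.017193178123042947 -0.028299633829863776 h 0.184661861551798 F [ 0.243 -1.183  8.442]
plate_front 0.69 [0.632 0.137] step -0.025401887040974444 -0.03513363800088381
plate_center 0.76 [0.612 0.224] step 0.06254634496471399 -0.024920754093462148
```

Call:
play_rows(targets="0 0 -0.05 0;0 0 -0.08 0;0 -0.2 0 0;0 -0.25 0 0;0 -0.25 0 0;0 -0.15 0 0;0 0 0 0;0 0 0.08 0;0 0 0.05 0;0 0 0 0;0 0.1 0 0;0 0.2 0 0;0 0.2 0 0;0 0.2 0 0;0 0.15 0 0;0 0 0 0")

```text
time_s: 12.7
eef_pos: [0.6205, 0.1781, 0.1004]
ee_rot: [-0.0, 0.996, 0.092, 0.003]
wrist_force: [0.1, 0.2, 9.9]
finger_gap: 0.0004
finger_force: 4.7
```

```bash
python3 look.py
```

```text
tcp [0.621 0.178 0.1  ] step 0.016252909855221015 -0.028445509900178374 h 0.18382803301651915 F [ 0.64  -0.92   8.847]
plate_front 0.64 [0.639 0.1  ] step -0.06312915222626819 -0.03845399889913365
plate_center 0.67 [0.621 0.19 ] step 0.027560463759821748 -0.029674182493180927
```

Call:
play_rows(targets="0 0 -0.1 0;0 0.1 -0.6 0;0 0.4 -0.8 0;0.08 0.4 -0.8 -0.2;0 0.34 0 -1;0 0 0 -1;0 0 0 -1;0 0 0 -1;0 0 0 -1;0 0 0 -1;0 0 0 -1;0 0 0 -1;0 0 0 -1;0 0 0 -1;0 0 0 -1;0 0 0 -1;0 0 0 -1;0 0 0 0", fingers=1)

```text
time_s: 14.35
eef_pos: [0.6305, 0.1302, 0.1896]
ee_rot: [-0.0, 0.633, 0.774, -0.0]
wrist_force: [-0.3, 0.2, 0.0]
finger_gap: 0.0867
finger_force: 0.0
```

```bash
cat >> look.py <<'E'
for r in regions_of("wrist","plate")[:2]:
    ys,xs=np.nonzero(r["mask"]);P=np.array([at_z(c,q,.089)[:2] for q in zip(ys,xs)],np.float32)
    print("rect",round(r["conf"],2),cv2.minAreaRect(P),"\n",cv2.boxPoints(cv2.minAreaRect(P)))
E
python3 look.py; python3 -c "
import cv2;cv2.imwrite('pics/i.png',cv2.resize(cv2.imread('pics/last.png'),(800,600)))"
```

```text
tcp [0.631 0.13  0.19 ] step -0.03237709409433 -0.03335292998807424 h 1.766197808873582 F [-0.731 -0.204  0.598]
plate_front 0.61 [0.638 0.1  ] step -0.06330123713496272 -0.03761105476774772
plate_center 0.64 [0.622 0.185] step 0.022924948596995093 -0.030371127490029067
rect 0.89 ((0.6213944554328918, 0.1874130219221115), (0.04522166773676872, 0.18040060997009277), 11.628284454345703) 
 [[0.581 0.271]
 [0.617 0.095]
 [0.662 0.104]
 [0.625 0.28 ]]
```

View pics/i.png

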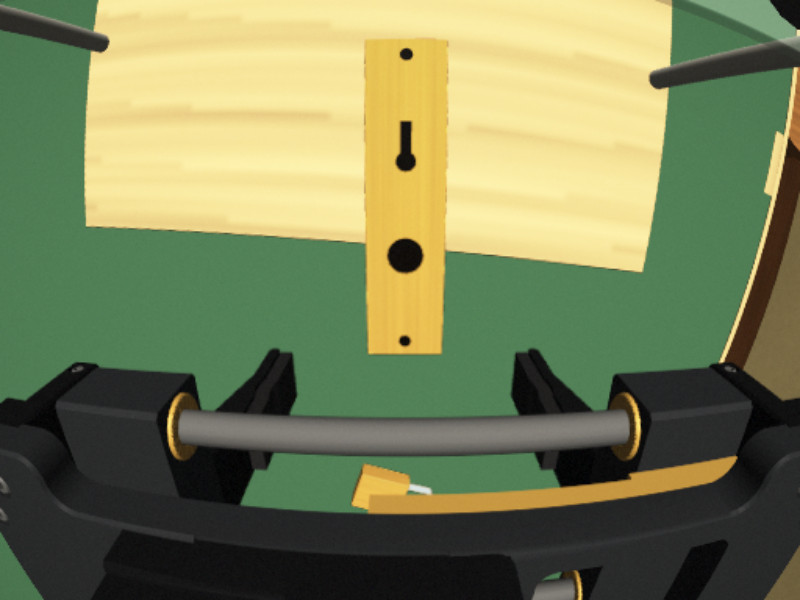

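Overhang is about 62 mm and the tool is square to the plate. I'll descend, shift 2.5 mm and grip.

Call:
play_rows(targets="0 0.07 0.5 -0.08;0 0 0.7 0;0 0 0.7 0;0 0 0.5 0;0 0 0.25 0;0 0 0.12 0;0 0 0 0")

```text
time_s: 15.13
eef_pos: [0.6333, 0.1311, 0.0786]
ee_rot: [-0.001, 0.63, 0.776, -0.0]
wrist_force: [-0.9, 0.2, -1.0]
finger_gap: 0.0875
finger_force: 0.0
```

Call:
play_rows(targets="0 0 0 0;0 0 0 0;0 0 0 0;0 0 0 0;0 0 0 0;0 0 0 0;0 0 0 0;0 0 0 0;0 0 0 0;0 0 0 0", fingers=0)

```text
time_s: 15.97
eef_pos: [0.6335, 0.1311, 0.0795]
ee_rot: [-0.0, 0.63, 0.777, -0.0]
wrist_force: [-0.6, -0.2, 2.1]
finger_gap: 0.0431
finger_force: 30.0
```

Call:
play_rows(targets="0 0 -0.1 0;0 0 -0.2 0;0 0 -0.3 0;0 0 -0.3 0;0 0 -0.2 0;0 0 0 0")

```text
time_s: 16.47
eef_pos: [0.6355, 0.1313, 0.1265]
ee_rot: [0.002, 0.63, 0.777, 0.002]
wrist_force: [0.5, 0.9, -2.9]
finger_gap: 0.0431
finger_force: 30.2
```

Call:
play_rows(targets="-0.2 0 0 0;-0.4 0 -0.1 0;-0.5 0 -0.2 0;-0.6 0 -0.3 0;-0.6 0 -0.4 0;-0.6 0 -0.4 0;-0.5 0 -0.3 0;-0.3 0 -0.2 0;0 0 0 0")

```text
time_s: 17.22
eef_pos: [0.666, -0.0181, 0.2011]
ee_rot: [0.002, 0.632, 0.775, 0.001]
wrist_force: [0.4, 0.2, -2.1]
finger_gap: 0.0431
finger_force: 30.0
```

```bash
python3 - <<'E'
from h import *
np.set_printoptions(precision=3,suppress=True)
st=bot.get_state();print(st["eef_pos"],st["wrist_force"],st["ft_torque"],st["finger_gap"],st["joint_pos"])
c=cam("wrist","w3.png");a=cam("scene")
cr=[]
for r in landmark_of("scene","cradle_top")[:2]+landmark_of("scene","cradle")[:2]: print(np.array(r["pixel"]),r["conf"],at_z(a,r["pixel"],.05)[:2])
for r in regions_of("wrist","cradle")[:2]:
    ys,xs=np.nonzero(r["mask"]);print("wrist cradle",r["conf"],r["pixel"],at_z(c,r["pixel"],.03)[:2])
for r in landmark_of("wrist","cradle_top")[:2]: print("w",np.array(r["pixel"]),r["conf"],at_z(c,r["pixel"],.05)[:2])
i=cv2.resize(a["image"][200:265,135:215,::-1],(400,325),interpolation=cv2.INTER_CUBIC)
j=cv2.resize(a["image"][140:260,215:363,::-1],(400,325),interpolation=cv2.INTER_CUBIC)
w=cv2.resize(c["image"][:,:,::-1],(363,272))
im=np.zeros((600,800,3),np.uint8);im[:325,:400]=i;im[:325,400:]=j;im[325:597,:363]=w
cv2.imwrite("pics/j.png",im)
E
```

```text
[ 0.666 -0.018  0.201] [ 0.39   0.177 -2.05 ] [-0.113 -0.145  0.012] 0.043144858912708764 [-0.194  0.616  1.357 -0.001  1.164 -0.397]
[202.8 153. ] 0.94 [ 0.331 -0.288]
[230.5 175.2] 0.66 [ 0.489 -0.269]
[209.9 157.9] 0.85 [ 0.372 -0.285]
wrist cradle 0.82 [295.9, 85.6] [ 0.443 -0.26 ]
w [316.8 102.1] 0.81 [ 0.481 -0.274]
```

View pics/j.png

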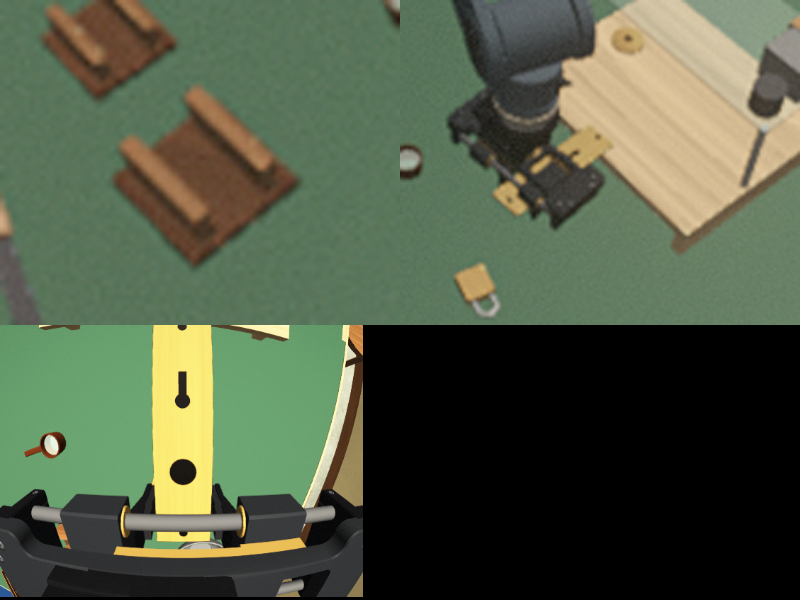

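The plate is held level at its near end. The cradle bar tops show in the crop, and I'll fit them now.

```bash
python3 - <<'E'
from h import *
np.set_printoptions(precision=3,suppress=True)
a=cam("scene");T=lambda x,y,z:at_z(a,(200+y/5,135+x/5),z)[:2]
b1=[T(128,143,.05),T(203,214,.05)];b2=[T(195,93,.05),T(268,162,.05)]
for b in (b1,b2): d=b[1]-b[0];print(b,np.linalg.norm(d),np.arctan2(d[1],d[0]))
print("centre",(sum(b1)+sum(b2))/4,"sep",(sum(b2)-sum(b1))/2)
c=[T(118,182,.012),T(195,264,.012),T(298,182,.012)]
for i in (0,1): d=c[i+1]-c[i];print("base",np.linalg.norm(d),np.arctan2(d[1],d[0]))
print("base centre",(c[0]+c[2])/2)
E
```

```text
[array([ 0.453, -0.31 ]), array([ 0.536, -0.289])] 0.08537701423372651 0.24970640187004586
[array([ 0.44, -0.25]), array([ 0.522, -0.231])] 0.08460560217320713 0.2326593277325152
centre [ 0.488 -0.27 ] sep [-0.014  0.059]
base 0.09440347146595975 0.20665110957620636
base 0.09655462651725631 1.7917009319904915
base centre [ 0.491 -0.271]
```

Call:
play_rows(targets="-0.25 -0.2 0 0;-0.45 -0.36 0 -0.1;-0.6 -0.5 0 -0.12;-0.6 -0.5 0 0;-0.6 -0.5 0 0;-0.6 -0.5 0 0;-0.6 -0.5 0 0;-0.6 -0.5 0 0;-0.6 -0.5 0 0;-0.6 -0.5 0 0;-0.6 -0.5 0 0;-0.45 -0.36 0 0;-0.15 -0.12 0 0;0 0 0 0;0 0 0 0")

```text
time_s: 18.82
eef_pos: [0.5092, -0.3247, 0.1992]
ee_rot: [-0.0, 0.62, 0.785, 0.0]
wrist_force: [-0.5, -0.4, -2.4]
finger_gap: 0.0435
finger_force: 30.0
```

```bash
python3 - <<'E'
from h import *
np.set_printoptions(precision=3,suppress=True)
st=bot.get_state();p=st["eef_pos"];h=2*np.arctan2(st["ee_rot"][2],st["ee_rot"][1]);print(p,h,st["finger_gap"])
c=cam("wrist");cv2.imwrite("pics/k.png",cv2.resize(c["image"][:,:,::-1],(800,600)))
ax=np.array([np.cos(h),np.sin(h)]);ty=np.array([np.sin(h),-np.cos(h)])
for l,z in [("plate_center",p[2]+.008),("plate",p[2]+.008),("plate_front",p[2]+.008),("cradle_top",.05)]:
    for r in landmark_of("wrist",l)[:2]:
        q=at_z(c,r["pixel"],z)[:2];print(l,r["conf"],np.array(r["pixel"]),q,"tool",(q-p[:2])@ax,(q-p[:2])@ty)
for r in regions_of("wrist","plate")[:2]:
    ys,xs=np.nonzero(r["mask"]);P=np.array([at_z(c,q,p[2]+.01)[:2] for q in zip(ys,xs)]);P=np.c_[(P-p[:2])@ax,(P-p[:2])@ty];print("plate rect tool",r["conf"],P.min(0),P.max(0),cv2.minAreaRect(P.astype(np.float32)))
E
```

```text
[ 0.509 -0.325  0.199] 1.8040383052131805 0.04346492142999975
plate_center 0.6 [151.3 256.1] [ 0.496 -0.268] tool 0.05804094982539164 0.0005005580254934469
plate 0.7 [150.4 254.2] [ 0.495 -0.268] tool 0.05849058115391207 -0.00042871217083203627
plate_front 0.6 [306.6 256.9] [ 0.518 -0.361] tool -0.03700535255657731 0.00073942675597203
cradle_top 0.91 [106.3 110.2] [ 0.335 -0.28 ] tool 0.08394626401776975 -0.15896068552476608
plate rect tool 0.68 [-0.035 -0.021] [0.133 0.024] ((0.04938890039920807, 0.0003653503954410553), (0.045042820274829865, 0.16839773952960968), 88.99021911621094)
```

View pics/k.png

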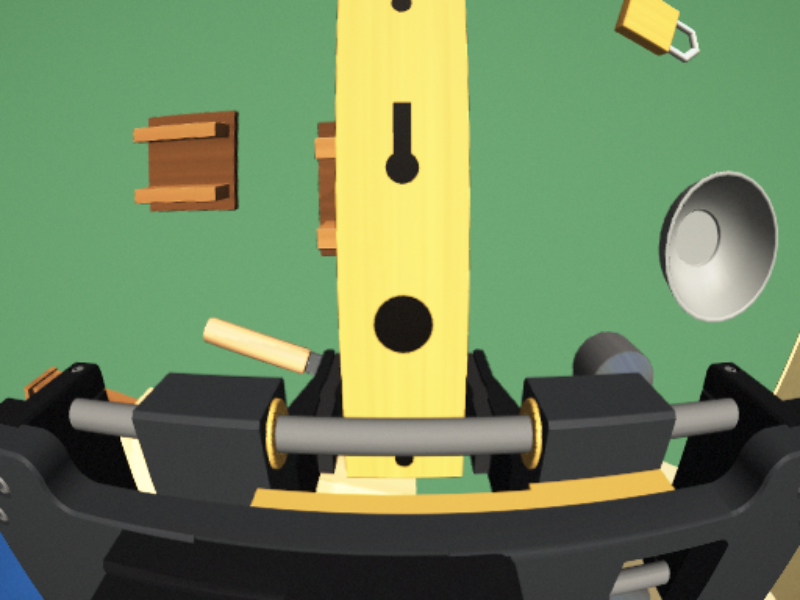

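```bash
python3 - <<'E'
from h import *
np.set_printoptions(precision=4,suppress=True)
st=bot.get_state();p=st["eef_pos"];h=2*np.arctan2(st["ee_rot"][2],st["ee_rot"][1])
c=cam("wrist");ax=np.array([np.cos(h),np.sin(h)]);ty=np.array([np.sin(h),-np.cos(h)])
f=lambda q:np.array([(q-p[:2])@ax,(q-p[:2])@ty])
g=c["image"][70:170,190:222].astype(int)
print("R col 206",c["image"][80:170,206,0]); print("G",c["image"][80:170,206,1])
print("row 94",c["image"][94,190:218].tolist()); print("row 152",c["image"][152,190:218,0])
for x,y in [(315,138),(315,158),(318,228),(318,249)]: print((x,y),f(at_z(c,(y*.64,x*.64),.05)[:2]))
print("scene est",f(np.array([.489,-.2705])))
E
```

```text
R col 206 [128 130 130 129 128 130 133 134 184 229 229 229 230 227 231 234 236 238
 237 237 239 171 136 143 143 142 144 147 148 154 152 149 147 141 140 144
 145 141 142 144 144 144 146 146 140 134 133 132 133 136 137 140 139 138
 133 132 132 133 135 138 141 145 149 180 208 214 221 228 230 230 230 230
 231 234 236 238 237 237 237 122 122 123 122 118  90 111 108 109 109 109]
G [ 79  79  80  79  78  80  81  82 122 164 159 161 163 158 161 167 171 171
 167 167 173 110  83  87  88  86  90  90  91  94  94  90  89  86  83  88
  90  84  84  87  87  91  90  89  85  82  81  80  79  83  83  86  85  84
  81  80  79  82  81  83  87  89  91 112 136 138 151 160 161 162 160 159
 161 165 168 171 170 169 167  77  73  73  73  79 138 168 167 168 167 168]
row 94 [[108, 167, 116], [109, 168, 117], [110, 166, 114], [107, 166, 113], [111, 168, 118], [107, 167, 115], [111, 168, 116], [107, 165, 113], [110, 165, 114], [109, 167, 117], [106, 143, 97], [198, 144, 79], [231, 161, 85], [230, 160, 85], [230, 161, 87], [230, 160, 84], [231, 161, 85], [231, 159, 81], [232, 162, 86], [231, 160, 84], [231, 163, 85], [232, 165, 87], [231, 164, 85], [230, 162, 83], [240, 188, 90], [249, 227, 106], [252, 237, 120], [252, 238, 121]]
row 152 [107 110 108 109 108 107 109 107 109 107 109 111 186 231 231 231 231 231
 231 230 231 231 231 232 231 250 252 252]
(315, 138) [ 0.0956 -0.0552]
(315, 158) [ 0.0825 -0.0555]
(318, 228) [ 0.0362 -0.0548]
(318, 249) [ 0.022  -0.0554]
scene est [ 0.0569 -0.008 ]
```

Call:
play_rows(targets="0 -0.22 0 0;0 0 0.3 0;0 0 0.6 0;0 0 0.7 0;0 0 0.7 0;0 0 0.6 0;0 0 0.4 0;0 0 0.25 0;0 0 0.1 0;0 0 0 0;0 0 0 0")

```text
time_s: 20.08
eef_pos: [0.501, -0.3273, 0.0542]
ee_rot: [0.0, 0.62, 0.785, 0.0]
wrist_force: [-0.0, 1.0, -0.8]
finger_gap: 0.0432
finger_force: 30.0
```

Call:
play_rows(targets="0 0 0.06 0;0 0 0.04 0;0 0 0.04 0;0 0 0 0;0 0 0 0")

```text
time_s: 20.5
eef_pos: [0.5017, -0.328, 0.0483]
ee_rot: [0.001, 0.62, 0.785, -0.0]
wrist_force: [-0.8, -1.0, 0.8]
finger_gap: 0.0433
finger_force: 30.0
```

Call:
play_rows(targets="0 0 0.04 0;0 0 0.03 0;0 0 0 0;0 0 0 0")

```text
time_s: 20.83
eef_pos: [0.5012, -0.3273, 0.0449]
ee_rot: [0.0, 0.62, 0.785, 0.0]
wrist_force: [0.1, -1.1, 0.2]
finger_gap: 0.0432
finger_force: 30.0
```

```bash
python3 - <<'E'
from h import *
np.set_printoptions(precision=4,suppress=True)
st=bot.get_state();p=st["eef_pos"];h=2*np.arctan2(st["ee_rot"][2],st["ee_rot"][1]);print(p,h,st["wrist_force"],st["ft_torque"])
c=cam("wrist");ax=np.array([np.cos(h),np.sin(h)]);ty=np.array([np.sin(h),-np.cos(h)])
f=lambda q:np.array([(q-p[:2])@ax,(q-p[:2])@ty])
for l,z in [("plate_center",.052),("plate_front",.052),("cradle_top",.05)]:
    for r in landmark_of("wrist",l)[:2]: print(l,r["conf"],r["pixel"],f(at_z(c,r["pixel"],z)[:2]))
cv2.imwrite("pics/l.png",cv2.resize(c["image"][:,:,::-1],(800,600)))
E
```

```text
[ 0.5012 -0.3273  0.0449] 1.8047156872859162 [ 0.0972 -1.0848  0.2411] [-0.0122 -0.2185 -0.0915]
plate_center 0.59 [152.0, 257.9] [0.0576 0.0014]
cradle_top 0.94 [115.1, 19.3] [ 0.0862 -0.1469]
```

View pics/l.png

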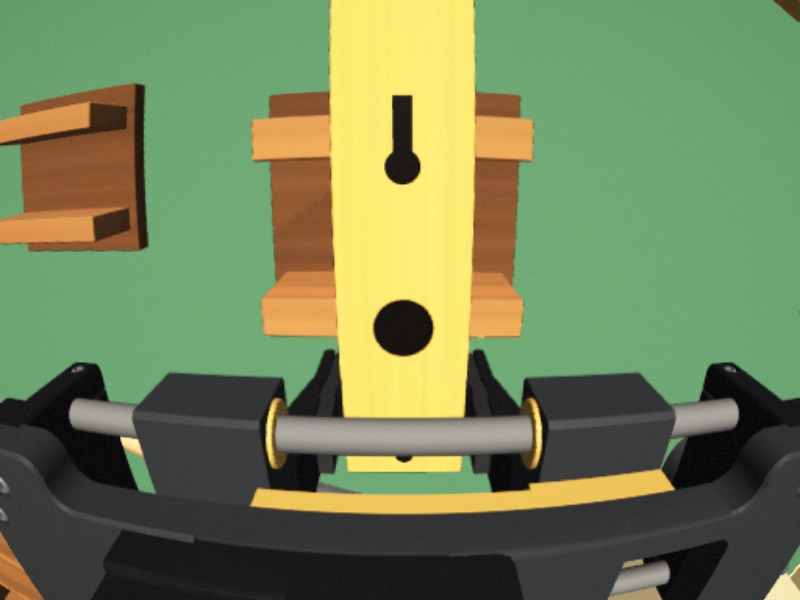

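```bash
python3 - <<'E'
from h import *
np.set_printoptions(precision=4,suppress=True)
st=bot.get_state();p=st["eef_pos"];h=2*np.arctan2(st["ee_rot"][2],st["ee_rot"][1])
c=cam("wrist");ax=np.array([np.cos(h),np.sin(h)]);ty=np.array([np.sin(h),-np.cos(h)])
f=lambda x,y,z:(lambda q:np.array([(q-p[:2])@ax,(q-p[:2])@ty]))(at_z(c,(y*.64,x*.64),z)[:2])
for q in [(252,119),(252,160),(533,120),(533,160),(262,303),(262,336),(522,301),(522,337)]: print(q,f(*q,.05))
for q in [(346,471),(461,471),(331,140),(474,140),(330,0),(473,0)]: print("plate",f(*q,.054))
E
```

```text
(252, 119) [ 0.0969 -0.0469]
(252, 160) [ 0.0835 -0.0472]
(533, 120) [0.0961 0.0426]
(533, 160) [0.0831 0.0429]
(262, 303) [ 0.0351 -0.047 ]
(262, 336) [ 0.0229 -0.0483]
(522, 301) [0.0358 0.0418]
(522, 337) [0.0226 0.0429]
plate [-0.0324 -0.0208]
plate [-0.0324  0.0239]
plate [ 0.0885 -0.0205]
plate [0.0885 0.0229]
plate [ 0.1337 -0.0209]
plate [0.1337 0.0228]
```

The view shows the plate square to the bars, about 3.5 mm off sideways and 2 mm lengthwise. I'll correct that before letting go.

Call:
play_rows(targets="0 0 -0.1 0;0.05 -0.09 0 0;0 0 0 0;0 0 0.06 0;0 0 0.05 0;0 0 0 0;0 0 0 0")

```text
time_s: 21.67
eef_pos: [0.4964, -0.3256, 0.0446]
ee_rot: [-0.001, 0.619, 0.785, -0.0]
wrist_force: [-2.3, 0.1, 3.7]
finger_gap: 0.0434
finger_force: 30.0
```

Call:
play_rows(targets="0 0 0 0;0 0 0 0;0 0 0 0;0 0 0 0;0 0 0 0", fingers=0.75)

```text
time_s: 22.08
eef_pos: [0.4972, -0.3262, 0.0444]
ee_rot: [0.0, 0.62, 0.785, 0.0]
wrist_force: [0.4, 0.0, -0.5]
finger_gap: 0.0633
finger_force: 0.0
```

```bash
python3 - <<'E'
from h import *
np.set_printoptions(precision=4,suppress=True)
st=bot.get_state();p=st["eef_pos"];h=2*np.arctan2(st["ee_rot"][2],st["ee_rot"][1]);print(p,st["finger_gap"])
c=cam("wrist");ax=np.array([np.cos(h),np.sin(h)]);ty=np.array([np.sin(h),-np.cos(h)])
f=lambda px,z:(lambda q:np.array([(q-p[:2])@ax,(q-p[:2])@ty]))(at_z(c,px,z)[:2])
m=regions_of("wrist","plate")[0]["mask"]; 
for r in (80,100,150,200,250): 
    x=np.nonzero(m[r])[0]
    if len(x): print(r,f((r,x[0]),.054),f((r,x[-1]+1),.054))
im=c["image"].astype(int);print("col258 R",im[285:315,240,0])
ys=np.nonzero(m[:,250])[0];print("rows",ys.min(),ys.max(),f((ys.max()+1,250),.054))
for r in (90,203): # bars' extent
    g=im[r,:,0]-im[r,:,1];x=np.nonzero(g>20)[0];print(r,x.min(),x.max(),f((r,x.min()),.05),f((r,x.max()+1),.05))
E
```

```text
[ 0.4972 -0.3262  0.0444] 0.06333745022185645
80 [ 0.0932 -0.0217] [0.0931 0.0222]
100 [ 0.0835 -0.0213] [0.0834 0.0223]
150 [ 0.0591 -0.0215] [0.0591 0.0224]
200 [ 0.0333 -0.021 ] [0.0333 0.0229]
250 [ 0.0042 -0.021 ] [0.0042 0.0233]
col258 R [153 144 135 128 112  95 103 246 252 252 252 252 252 252 252 253  99 112
 110 111 113 112 111 110 110 109 112 112 108 110]
rows 0 300 [-0.0313 -0.0034]
90 0 347 [ 0.1051 -0.1648] [0.0895 0.0462]
203 174 340 [ 0.0301 -0.0437] [0.0301 0.046 ]
```

Call:
play_rows(targets="0 0 -0.15 0;0 0 -0.3 0;0 0 -0.6 0;0 0 -0.8 0;0 0 -0.8 0;-0.5 0 -0.8 0;-0.7 0 0 0;-0.7 0 0 0;0 0 0 0;0 0 0 0")

```text
time_s: 23.02
eef_pos: [0.5147, -0.4013, 0.1838]
ee_rot: [0.001, 0.62, 0.784, -0.0]
wrist_force: [0.8, 0.5, -0.5]
finger_gap: 0.0653
finger_force: 0.0
```

```bash
python3 - <<'E'
from h import *
np.set_printoptions(precision=4,suppress=True)
c=cam("wrist")
for l,z in [("plate_center",.052),("cradle_top",.05)]:
    for r in landmark_of("wrist",l)[:2]: print(l,r["conf"],r["pixel"],at_z(c,r["pixel"],z)[:2])
for r in regions_of("wrist","plate")[:1]:
    ys,xs=np.nonzero(r["mask"]);P=np.array([at_z(c,q,.054)[:2] for q in zip(ys,xs)],np.float32);print(cv2.minAreaRect(P))
E
```

```text
plate_center 0.55 [42.1, 255.5] [ 0.4822 -0.267 ]
plate_center 0.41 [180.5, 221.4] [ 0.48   -0.4058]
cradle_top 0.78 [37.8, 112.4] [ 0.3364 -0.2837]
((0.48923760652542114, -0.29060810804367065), (0.04450840875506401, 0.13474127650260925), 13.581244468688965)
```

```bash
python3 -c "
from cell import bot
print(bot.finish_job())"
```

```text
the job is handed in; nothing more can be done
None
```

The brass escutcheon was drawn out to about 60 mm of overhang, picked up by that end, and laid flat and square across the cradle's two bars, centred to within about 2 mm by my measurement; the job was handed in about 23 s in, and the only stray contact was the wrist lightly touching the glass shelf's front at about 12 N.

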